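# Swage block through the sprung gate of the filings box

## Task

Put the grooved steel swage block away in the filings box: set it down flat on the open apron in front of the little steel gate and let go, then slide it along the floor, letting the block itself push the gate open, until it is far enough inside for the gate to swing fully shut behind it. It must end up flat on the box's floor, and everything else on the bench must stay where it is.

Things in the scene. Friction and masses are not known exactly. Their poses are not given: they have to be found in the camera images.
- swage_mid (a point): Centre (half-way up) of the swage block, the part to put away: plain steel, 70 mm long (its x), 45 mm wide (its y), 30 mm tall (z up), 0.35 to 0.7 kg, with four straight grooves 5 to 11 mm wide and 8 mm deep across its top. It starts on the table at one of three places, shared with a steel cube and a flat square steel plate.
- filings_box: Filings box, a low plywood box fixed to the table. Origin on the table top under the middle of the gateway, in the plane of the shut gate; its x points the way in, y across, z up. Its floor is 8 mm thick, level, 112 mm wide, from x = -150 to +225 mm. Two posts at x = -6 to 0 mm, tops 46 mm above the table, leave a gateway 64 mm wide (y = -32 to +32 mm).
- apron (a point): Middle of the apron, on its top face, 8 mm above the table: the bare floor in front of the gateway, without side walls, 144 mm long (x = -150 to -6 mm of the filings box) and 112 mm wide. Axes as the box.
- inside (a point): Point on the floor inside the box, 110 mm past the gateway on its middle line, 8 mm above the table. The inside is 100 mm wide, x = 0 to 219 mm of the filings box; wall tops 46 mm above the table. Open on top up to x = 140 mm, then covered by a metal hood, underside 56 and top 60 mm above the table.
- gate (a joint): Dark steel gate leaf 66 mm long, 32 mm tall, 4 mm thick, top 42 mm above the table. Upright hinge pin at x = 3, y = +35 mm of the filings box; swings only inwards (box's +x), 0 = shut, up to 1.65 rad. A weak spring (0.4 to 1 N at its free end) swings it shut unless something is in its way; the free end sweeps the inside up to x = 72 mm.
- dome_block: Bystander, loose, origin under its middle: cube-shaped plain steel doming block, 46 mm on a side, with a dark round hollow in the top and each side
- flat_block: Bystander, loose, origin under its middle: flat square plain steel bench block, 62 x 62 mm and 16 mm thick, smooth
- mallet: Bystander, loose: wooden mallet lying down: round head 85 mm long and 44 mm thick, 190 mm handle; origin under the head, handle towards its -x
- jar: Bystander, loose, origin under its middle: amber glass jar with a dark lid, 54 mm wide, 60 mm tall
- bench_brush: Bystander, loose, origin under its middle: small bench brush lying flat, along its own x
- gem_tray: Bystander, loose, origin under its middle: small dark wooden sorting tray, 80 x 110 mm, 22 mm tall
Things that resemble listed ones, but are neither listed nor needed, are in the scene too. What is shaped like the part that bears swage_mid but turquoise or yellow is not meant.

How it is judged:
By the outcome, as a careful person would: the job done as asked, in the order asked, and still so for the second after the job is handed in, with the robot touching nothing.
It also fails if it takes over 53 s, if anything falls off the work surface, if the arm or the gripper's body presses on something with over 40 N, if the wrist force passes 120 N, or if a joint passes its speed limit or range.

## Robot

A 6-joint arm with a two-finger parallel gripper is mounted at the origin on the work surface. World frame = base frame: x ahead of the robot, y to its left, z up, the work surface at z = 0. Lengths are in m, angles in rad, forces in N, time in s.
With the tool pointing down it reaches from about 0.325 to 0.775 m from the base axis. Payload 9.3 kg.
Tool frame: the origin (TCP) lies midway between the tips of the shut fingers; the grasp point (between the pads) lies 19 mm behind it (r.hold_point_z is the distance from the TCP to the grasp point, in m); z points along the fingers, y is the line along which they close (so a half turn about z gives the same grasp; the last joint's range is limited). The gripper opens to 85 mm and grips with 20 to 120 N. Pads are 22 mm wide; open, the fingers measure 114 mm over their backs; the gripper's body (76 mm by 85 mm) begins 54 mm behind the grasp point. The pads swing forward as they close: fully open they stand 13 mm farther back than shut.
Start: joints at [-1.436, 0.259, 0.021, 1.334, 0, 1.418], TCP at [0.156, -0.527, 0.231] pointing down, gripper open.
Joint ranges: [-3.04, 3.04], [-0.91, 1.82], [-1.04, 1.36], [-1.92, 1.95], [-1.52, 1.45], [-3.14, 3.14]. Speed limits (rad/s): [2.22, 2.22, 2.79, 3.14, 3.14, 3.14].

## Interface

Orientations are given as a rotation vector (axis times angle).
In Python, from workcell import r gives the robot as it stands.
- The arm moves only by the tool play_rows, never from a script. Its argument "targets" is a list of rows, each a list of 5 numbers: the shift along the world's x, y, z in cm, then the turn about the world's z in degrees, then the closure, from -1 (fully open) to 1 (shut). A call has exactly 5 rows; each row is the pose to reach, as a shift and turn from the pose commanded when the call began; what a row does not reach only later rows make up. A row lasts 1/8 s, in which the tool goes at most 62.5 mm and 10.7 degrees, less where a joint would pass 70% of its speed; a pose out of reach is approached as far as the arm can. A call with a gripper value outside its range is refused whole. The fingers move at their own pace and stop on an object; the grip force is fixed at half the most. Time passes only in rows, so rows that repeat a pose let the fingers close, or fill a call up. It gives the time, the measured TCP pose, the force, the opening and the grip force at its end, in the units of the state.
- r.sense(): the state, without advancing time (a new reading comes with each control period).
- r.read_camera(name): name is "scene" or "top" or "wrist"; returns the picture (400x640x3 uint8, blue, green, red); there is no depth.
- r.camera_params(name): a dict with "intrinsics" (3x3 intrinsics, pixels), "extrinsics" (4x4, takes a point from camera to world coordinates). Camera axes: x right, y down, z forward; pixel columns grow to the right and rows downward; lengths in m; the calibration is good to about 2 mm. A picture is of the moment at which its call begins: read the wrist's pose just before it. camera_params takes no time and is no camera call; for the wrist camera it gives the pose at the moment of the call.
- r.job_done(): hands the job in; it is judged then, once.
The state is a dict: "t": time; "joint_pos": joint angles; "qd": joint speeds; "tau": joint torques, N m; "tcp_pos": TCP position; "tcp_rot": TCP orientation; "force": force on the tool from outside, world axes, zero at the start; "ft_torque": the same for the moment, N m; "width": opening from 0.0 (shut) to 1.0 (fully open); "grasp_force": force on a finger pad.
Only numpy, scipy, OpenCV 4.12 (cv2) and the standard library are available. Lean on these libraries where they do the work, as an engineer would, in place of code of your own. Each camera call takes 0.05 s, during which the arm holds its last target. There are 200 camera calls.

## Working session

There is one attempt and no reset: what is moved stays moved. The work goes in short steps, Python scripts to look and compute and a tool call to move; the robot and the scene stay as the last step left them, time stands still between calls to the robot, and variables do not carry over. Pictures are saved under pics/ and viewed, at most 10 in all, crops included, and the job is handed in when it is done.

Besides the shell and the picture viewer there is one more tool, called after "Request:" as name(argument=value, ...) on one line, values as JSON. play_rows: Moves the arm, as the interface text tells. Its arguments: {"type":"object","properties":{"targets":{"type":"array"}},"required":["targets"]}

```bash
mkdir -p pics; ls; cat > h.py <<'E'
import numpy as np, cv2
from workcell import r
def cam(n):
    p=r.camera_params(n); return np.array(p["intrinsics"]),np.array(p["extrinsics"])
def ray(n,uv,z,KT=None):
    K,T=KT or cam(n)
    uv=np.atleast_2d(np.array(uv,float))
    d=np.c_[uv,np.ones(len(uv))]@np.linalg.inv(K).T@T[:3,:3].T
    o=T[:3,3]; return o+d*((z-o[2])/d[:,2])[:,None]
def proj(n,P,KT=None):
    K,T=KT or cam(n)
    q=(np.atleast_2d(P)-T[:3,3])@T[:3,:3]; q=q@K.T; return q[:,:2]/q[:,2:]
E
python3 - <<'E'
from h import *
for n in("top","scene"):
    cv2.imwrite(f"pics/{n}0.png",r.read_camera(n)); print(n,np.round(cam(n)[1],3).tolist(),cam(n)[0][0,0])
s=r.sense();print(s["t"],s["tcp_pos"],s["tcp_rot"],s["width"],r.hold_point_z)
E
```

```text
pics
top [[0.041, -0.978, 0.203, 0.406], [-0.999, -0.041, 0.004, -0.021], [0.004, -0.203, -0.979, 1.031], [0.0, 0.0, 0.0, 1.0]] 367.5846110712946
scene [[-0.278, 0.798, -0.535, 1.224], [0.961, 0.23, -0.157, 0.143], [-0.003, -0.558, -0.83, 0.994], [0.0, 0.0, 0.0, 1.0]] 459.2819312749595
0.1 [ 0.15606656 -0.52713223  0.23072738] [-3.10793589e+00 -4.50313481e-01 -1.79375651e-05] 0.997913870003367 0.0187
```

View pics/top0.png

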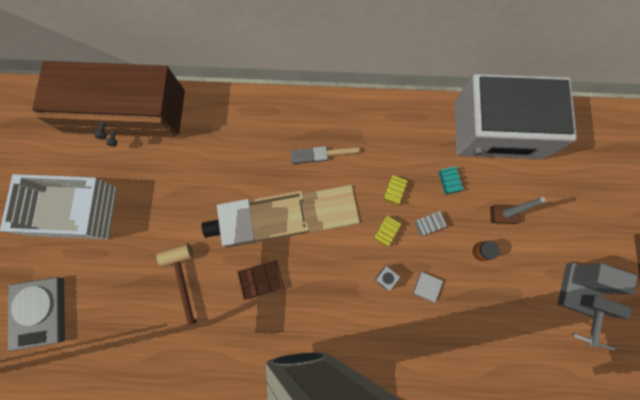

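View pics/scene0.png

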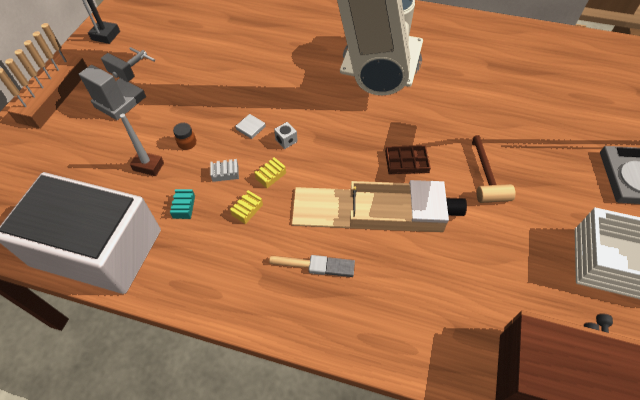

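The top picture shows the swage block (grey, grooved) at about (431,223), the box running from the apron's end at (357,207) to the hood at (235,222), the cube at (388,278) and the plate at (429,287). The yellow decoys are at (396,190) and (388,231), close to the swage.

```bash
python3 - <<'E'
from h import *
a=cv2.imread("pics/top0.png")
c=cv2.resize(a[170:270,205:465],None,fx=3,fy=3,interpolation=cv2.INTER_CUBIC);cv2.imwrite("pics/top0c.png",c)
b=cv2.imread("pics/scene0.png")
c=cv2.resize(b[140:250,190:450],None,fx=3,fy=3,interpolation=cv2.INTER_CUBIC);cv2.imwrite("pics/sc0c.png",c)
for n,im,box,z in(("top",a,(405,200,460,250),.03),("scene",b,(200,150,245,187),.03)):
    x0,y0,x1,y1=box; h=cv2.cvtColor(im[y0:y1,x0:x1],cv2.COLOR_BGR2HSV)
    m=((h[...,1]<70)&(h[...,2]>70)).astype(np.uint8)
    m=cv2.morphologyEx(m,cv2.MORPH_CLOSE,np.ones((3,3)))
    ct=max(cv2.findContours(m,0,2)[0],key=cv2.contourArea)
    rc=cv2.minAreaRect(ct); bp=cv2.boxPoints(rc)+[x0,y0]
    W=ray(n,bp,z); print(n,np.round(W,4).tolist(),np.round(W.mean(0),4),np.linalg.norm(np.diff(W,axis=0),axis=1))
    e=[W[1]-W[0],W[2]-W[1]]; e=max(e,key=np.linalg.norm); print(np.degrees(np.arctan2(e[1],e[0]))%180)
E
```

```text
top [[0.5871, -0.2625, 0.03], [0.6199, -0.3361, 0.03], [0.5759, -0.3526, 0.03], [0.5437, -0.2795, 0.03]] [ 0.5816 -0.3077  0.03  ] [0.08061047 0.04694901 0.07988996]
114.02846716169003
scene [[0.5776, -0.3515, 0.03], [0.5483, -0.2837, 0.03], [0.6071, -0.2547, 0.03], [0.6353, -0.3207, 0.03]] [ 0.592  -0.3027  0.03  ] [0.07385133 0.06558137 0.07170849]
113.38195280507237
```

View pics/top0c.png

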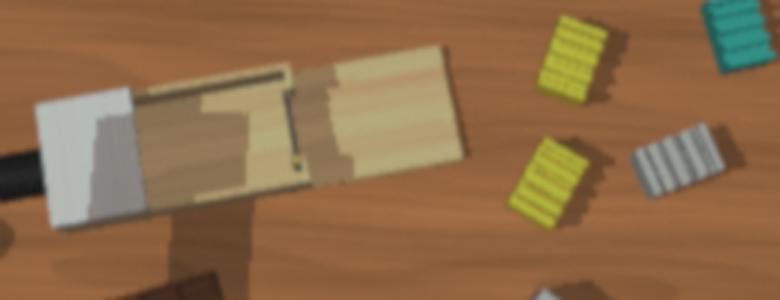

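View pics/sc0c.png

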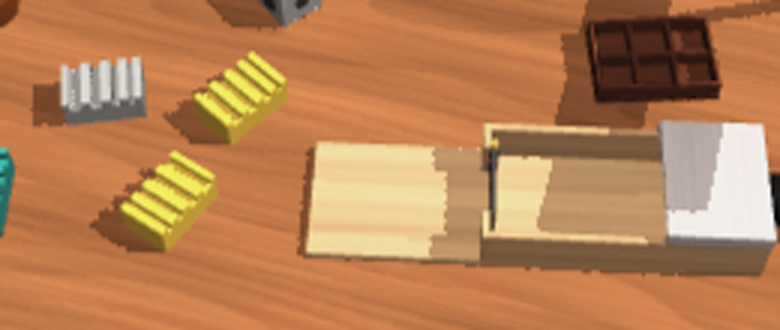

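The crops show the apron's end corners at top-crop (441,45) and (464,157), the gate as the dark line from (287,90) to (298,165) with its brass pin on the robot's side, and the hood corners at (36,104), (130,88), (147,211) and (52,229).

```bash
python3 - <<'E'
from h import *
def t(n,uv,z):
    o={"top":(205,170),"scene":(190,140)}[n]
    W=ray(n,(np.array(uv,float)+.5)/3-.5+o,z);return W
A=t("top",[(441,45),(464,157)],.008);print("apron top",A.round(4).tolist(),np.linalg.norm(A[0]-A[1]))
B=t("scene",[(317,142),(305,255)],.008);print("apron scene",B.round(4).tolist(),np.linalg.norm(B[0]-B[1]))
H=t("top",[(36,104),(130,88),(147,211),(52,229)],.06);print("hood top",H.round(4).tolist())
H2=t("scene",[(661,121),(763,124),(777,241),(666,243)],.06);print("hood sc",H2.round(4).tolist())
P=t("top",[(298,158)],.046);print("pin top",P.round(4)); P=t("scene",[(493,143)],.046);print("pin sc",P.round(4))
for e,h in((A.mean(0),H.mean(0)),(B.mean(0),H2.mean(0))):
    d=(h-e)[:2];print("axis",np.degrees(np.arctan2(d[1],d[0])),np.linalg.norm(d),"gate",e[:2]+.15*d/np.linalg.norm(d))
E
```

```text
apron top [[0.6887, -0.089, 0.008], [0.5806, -0.1134, 0.008]] 0.11078165417682073
apron scene [[0.5783, -0.11, 0.008], [0.6898, -0.0848, 0.008]] 0.11433009615385074
hood top [[0.6042, 0.2773, 0.06], [0.6224, 0.1941, 0.06], [0.5119, 0.1698, 0.06], [0.4926, 0.252, 0.06]]
hood sc [[0.5124, 0.1731, 0.06], [0.492, 0.2554, 0.06], [0.6028, 0.2809, 0.06], [0.6288, 0.1972, 0.06]]
pin top [[0.567  0.0401 0.046 ]]
pin sc [[0.5633 0.042  0.046 ]]
axis 103.32815546024261 0.3334867092367101 gate [0.60007362 0.04475641]
axis 103.03624236050425 0.3326277947941384 gate [0.60021784 0.04873397]
```

Request:
play_rows(targets=[[4.2,2.2,0,10,-1],[8.4,4.4,0,20,-1],[12.6,6.6,0,30,-1],[16.8,8.8,0,40,-1],[21,11,0,50,-1]])

```text
t: 0.72
tcp_pos: [0.3673, -0.4164, 0.231]
tcp_rot: [-2.622, -1.729, 0.0]
force: [0.0, -0.5, -0.2]
width: 1.0
grasp_force: 0.0
```

Request:
play_rows(targets=[[4.4,2.2,0,10,-1],[8.7,4.4,0,20,-1],[13,6.6,0,30,-1],[17.4,8.8,0,40,-1],[21.8,11,0,47.5,-1]])

```text
t: 1.35
tcp_pos: [0.5854, -0.3064, 0.2309]
tcp_rot: [-1.704, -2.638, 0.0]
force: [-0.2, -0.2, 0.5]
width: 0.996
grasp_force: 0.0
```

```bash
cat >> h.py <<'E'
from scipy.spatial.transform import Rotation as R
def st():
    s=r.sense(); y=R.from_rotvec(s["tcp_rot"]).as_matrix()[:,1]
    print("t",round(s["t"],2),"tcp",np.round(s["tcp_pos"],4),"close",round(np.degrees(np.arctan2(y[1],y[0])),2),"f",np.round(s["force"],1),"w",round(s["width"],3),"g",round(s["grasp_force"],1)); return s
E
python3 - <<'E'
from h import *
st(); KT=cam("wrist"); im=r.read_camera("wrist"); cv2.imwrite("pics/w1.png",im); print(KT[1].round(3).tolist())
np.savez("w1.npz",K=KT[0],T=KT[1])
for z in (.022,.03): print(proj("wrist",[.584,-.307,z],KT))
E
```

```text
t 1.35 tcp [ 0.5854 -0.3064  0.2309] close 24.27 f [-0.2 -0.2  0.5] w 0.996 g 0.0
[[0.912, 0.389, 0.131, 0.552], [0.41, -0.863, -0.294, -0.229], [-0.001, 0.322, -0.947, 0.373], [0.0, 0.0, 0.0, 1.0]]
[[323.99158998 173.02046733]]
[[323.94394338 174.67295857]]
```

View pics/w1.png

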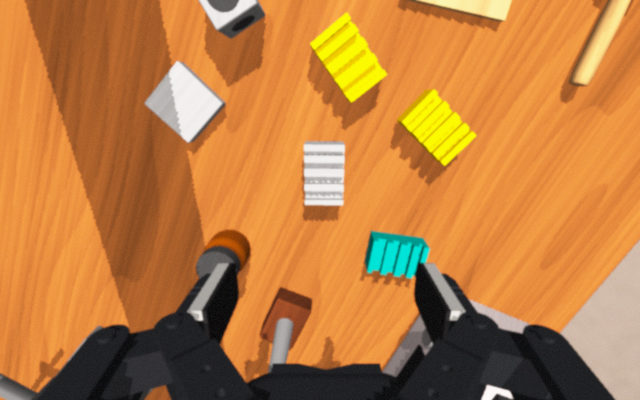

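The wrist picture shows the block squarely aligned at (304–344, 143–206), centred at (324,174) as predicted, and the fingers have free space on both sides. Going down to grasp.

Request:
play_rows(targets=[[-0.1,0,-5.5,0,-1],[-0.1,0,-11,0,-1],[-0.1,0,-16.5,0,-1],[-0.1,0,-20.5,0,-1],[-0.1,0,-22.5,0,-1]])

```text
t: 2.02
tcp_pos: [0.5817, -0.3065, 0.0031]
tcp_rot: [-1.709, -2.631, -0.0]
force: [0.0, 0.2, 0.2]
width: 1.001
grasp_force: 0.0
```

Request:
play_rows(targets=[[0,0,0,0,0.2],[0,0,0,0,1],[0,0,0,0,1],[0,0,0,0,1],[0,0,0,0,1]])

```text
t: 2.65
tcp_pos: [0.5837, -0.3079, 0.0078]
tcp_rot: [1.71, 2.633, -0.0]
force: [-1.3, 0.9, 5.6]
width: 0.512
grasp_force: 63.7
```

Request:
play_rows(targets=[[0,0,2.5,0,1],[0,0,6,0,1],[0,0,9,0,1],[0.5,3.5,10,-2,1],[1,8,10,-4,1]])

```text
t: 3.28
tcp_pos: [0.5934, -0.2275, 0.1073]
tcp_rot: [1.805, 2.569, 0.0]
force: [-0.2, 0.0, -2.7]
width: 0.511
grasp_force: 62.6
```

Request:
play_rows(targets=[[0.5,4.5,0,-2,1],[1,9,0,-4,1],[1.7,14,0,-6,1],[2.3,18,0,-6.8,1],[2.5,19.2,0,-6.8,1]])

```text
t: 3.9
tcp_pos: [0.6179, -0.0329, 0.1062]
tcp_rot: [-1.948, -2.464, -0.0]
force: [0.2, -0.5, -3.8]
width: 0.51
grasp_force: 62.6
```

```bash
python3 - <<'E'
from h import *
s=st(); KT=cam("wrist"); im=r.read_camera("wrist"); cv2.imwrite("pics/w2.png",im)
np.savez("w2.npz",K=KT[0],T=KT[1])
O=np.array([.600,.047]);a=np.radians(103.2);u=np.array([np.cos(a),np.sin(a)]);v=np.array([-u[1],u[0]])
d=s["tcp_pos"][:2]-O; print("box xy",d@u,d@v)
E
```

```text
t 3.9 tcp [ 0.6179 -0.0329  0.1062] close 13.34 f [ 0.2 -0.5 -3.8] w 0.51 g 62.6
box xy -0.08185274893826534 0.0008120563922866704
```

View pics/w2.png

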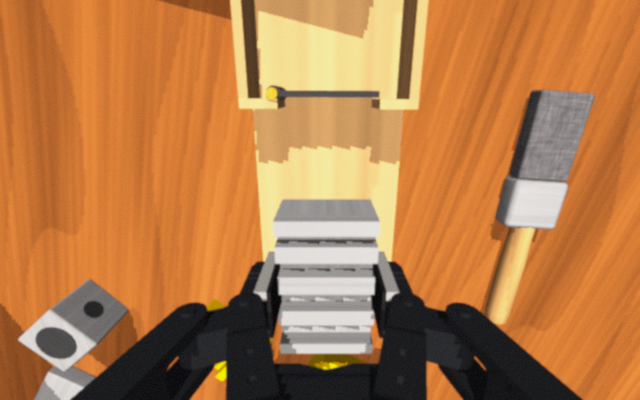

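The wrist picture shows the block level in the grip at (325,275), square over the apron. The gate runs from (275,94) to (379,94), with the post corners near (239,108) and (419,107).

```bash
python3 - <<'E'
from h import *
d=np.load("w2.npz");KT=(d["K"],d["T"])
O=np.array([.600,.047]);a=np.radians(103.2);u=np.array([np.cos(a),np.sin(a)]);v=np.array([-u[1],u[0]])
def bx(W): return np.c_[(W[:,:2]-O)@u,(W[:,:2]-O)@v].round(4)
W=ray("wrist",[(239,109),(418,108),(380,108),(278,108)],.046,KT);print(bx(W).tolist(), "mid",W[:2].mean(0))
e=W[0]-W[1];print("v ang",np.degrees(np.arctan2(e[1],e[0]))-90-180, np.linalg.norm(e))
W=ray("wrist",[(256,125),(403,125),(261,225),(396,225)],.008,KT);print("apron edges",bx(W).tolist())
W=ray("wrist",[(275,200),(376,200),(281,353),(371,353)],.129,KT);print("block top approx",bx(W).tolist())
E
```

```text
[[-0.0052, 0.0547], [-0.0044, -0.0572], [-0.0045, -0.0334], [-0.0046, 0.0302]] mid [0.60232274 0.04258731 0.046     ]
v ang -436.3901749528493 0.1118114376859381
apron edges [[-0.0182, 0.0531], [-0.018, -0.0578], [-0.1, 0.0546], [-0.0997, -0.0586]]
block top approx [[-0.0374, 0.0209], [-0.0374, -0.0201], [-0.116, 0.0219], [-0.1159, -0.0219]]
```

Request:
play_rows(targets=[[0.2,0,-3.5,0.2,1],[0.2,0,-6.5,0.2,1],[0.2,0,-8,0.2,1],[0.2,0,-8.7,0.2,1],[0.2,0,-9.1,0.2,1]])

```text
t: 4.58
tcp_pos: [0.6206, -0.0359, 0.0158]
tcp_rot: [1.947, 2.464, 0.001]
force: [-5.0, 1.2, 36.6]
width: 0.511
grasp_force: 67.8
```

Request:
play_rows(targets=[[0,0,0,0,1],[0,0,0,0,0.3],[0,0,0,0,-0.3],[0,0,0,0,-0.6],[0,0,0,0,-0.6]])

```text
t: 5.2
tcp_pos: [0.6203, -0.0354, 0.0156]
tcp_rot: [1.947, 2.465, 0.0]
force: [-0.9, 0.7, -0.4]
width: 0.8
grasp_force: 0.0
```

Request:
play_rows(targets=[[0,0,2,0,-0.6],[0,0,6,0,-0.6],[0.2,-0.8,9,0,0.6],[0.9,-3.8,10,0,0.6],[1.5,-6.3,10,0,0.6]])

```text
t: 5.82
tcp_pos: [0.6358, -0.0994, 0.1164]
tcp_rot: [1.946, 2.464, 0.001]
force: [-0.4, -0.5, 0.4]
width: 0.2
grasp_force: 0.0
```

```bash
python3 - <<'E'
from h import *
s=st(); KT=cam("wrist"); im=r.read_camera("wrist"); cv2.imwrite("pics/w3.png",im)
np.savez("w3.npz",K=KT[0],T=KT[1])
O=np.array([.6013,.0486]);a=np.radians(103.5);u=np.array([np.cos(a),np.sin(a)]);v=np.array([-u[1],u[0]])
d=s["tcp_pos"][:2]-O; print("tcp box xy",d@u,d@v)
h=cv2.cvtColor(im,cv2.COLOR_BGR2HSV); m=((h[...,1]<40)&(h[...,2]>90)).astype(np.uint8); m[:, :200]=0;m[:,450:]=0
m=cv2.morphologyEx(m,cv2.MORPH_CLOSE,np.ones((9,9)))
for c in cv2.findContours(m,0,2)[0]:
    if cv2.contourArea(c)<1000: continue
    rc=cv2.minAreaRect(c);W=ray("wrist",cv2.boxPoints(rc),.038,KT)[:,:2]-O
    print(cv2.contourArea(c),cv2.boundingRect(c),np.c_[W@u,W@v].round(4).tolist())
E
```

```text
t 5.83 tcp [ 0.6358 -0.0994  0.1164] close 13.41 f [-0.4 -0.5  0.4] w 0.2 g 0.0
tcp box xy -0.15196747230422383 0.0009566265759484649
6410.0 (292, 70, 68, 104) [[-0.0515, 0.0222], [-0.0516, -0.0217], [-0.1207, -0.0239], [-0.1206, 0.0248]]
```

View pics/w3.png

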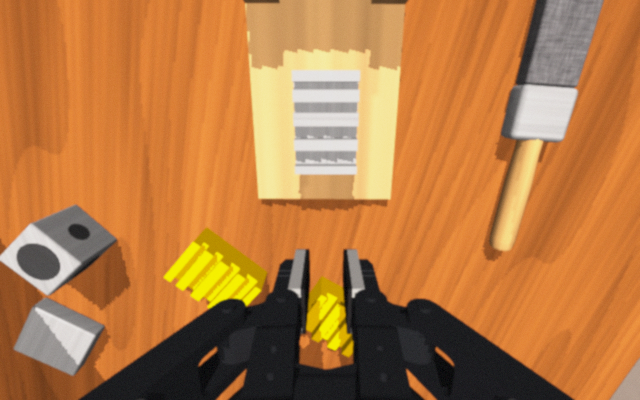

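The block sits flat on the apron, released, at pixels (292–360, 70–174), i.e. box x −120 to −51 mm and centred across. Next I lower the nearly shut fingers behind it.

Request:
play_rows(targets=[[-0.1,0.9,-3,0.1,0.6],[-0.1,0.9,-7,0.1,0.6],[-0.1,0.9,-9.5,0.1,0.6],[-0.1,0.9,-10.2,0.1,0.6],[-0.2,1.4,-10.2,0.1,0.6]])

```text
t: 6.5
tcp_pos: [0.633, -0.0847, 0.0129]
tcp_rot: [-1.946, -2.466, 0.001]
force: [0.1, -0.9, -0.5]
width: 0.2
grasp_force: 0.0
```

Request:
play_rows(targets=[[-0.12,0.5,0,0,0.6],[-0.35,1.45,0,0,0.6],[-0.7,2.9,0,0,0.6],[-1.05,4.4,0,0,0.6],[-1.2,5,0,0,0.6]])

```text
t: 7.12
tcp_pos: [0.6209, -0.033, 0.0137]
tcp_rot: [1.943, 2.468, 0.0]
force: [0.8, -4.0, 2.8]
width: 0.199
grasp_force: 1.9
```

```bash
cat > look.py <<'E'
from h import *
import sys
s=st(); KT=cam("wrist"); im=r.read_camera("wrist"); cv2.imwrite(f"pics/{sys.argv[1]}.png",im)
O=np.array([.6013,.0486]);a=np.radians(103.5);u=np.array([np.cos(a),np.sin(a)]);v=np.array([-u[1],u[0]])
d=s["tcp_pos"][:2]-O; print("tcp box xy",d@u,d@v)
h=cv2.cvtColor(im,cv2.COLOR_BGR2HSV); m=((h[...,1]<40)&(h[...,2]>90)).astype(np.uint8); m[:, :220]=0;m[:,430:]=0
m=cv2.morphologyEx(m,cv2.MORPH_CLOSE,np.ones((5,5)))
for c in cv2.findContours(m,0,2)[0]:
    if cv2.contourArea(c)<150: continue
    W=ray("wrist",cv2.boxPoints(cv2.minAreaRect(c)),.038,KT)[:,:2]-O
    print(cv2.contourArea(c),cv2.boundingRect(c),np.c_[W@u,W@v].round(4).tolist())
E
python3 look.py w4
```

```text
t 7.12 tcp [ 0.6209 -0.033   0.0137] close 13.56 f [ 0.8 -4.   2.8] w 0.199 g 1.9
tcp box xy -0.08397696898960849 -2.8796408653577174e-05
18860.0 (261, 102, 123, 196) [[-0.0016, 0.0228], [-0.0016, -0.0213], [-0.0847, -0.0262], [-0.0847, 0.0284]]
```

Contact is good: the block is straight and its front is just at the gate. Pushing on through.

Request:
play_rows(targets=[[-0.23,1,0,0,0.6],[-0.58,2.4,0,0,0.6],[-0.95,3.9,0,0,0.6],[-1.3,5.4,0,0,0.6],[-1.5,6.3,0,0,0.6]])

```text
t: 7.8
tcp_pos: [0.6061, 0.0291, 0.0134]
tcp_rot: [1.945, 2.467, 0.0]
force: [1.4, -4.3, 2.4]
width: 0.197
grasp_force: 2.2
```

```bash
python3 look.py w5
```

```text
t 7.8 tcp [0.6061 0.0291 0.0134] close 13.49 f [ 1.4 -4.3  2.4] w 0.197 g 2.2
tcp box xy -0.020062301370190348 -0.0001681434890534654
360.0 (229, 177, 20, 71) [[0.0042, 0.0399], [0.0349, 0.0319], [0.0341, 0.0275], [0.0033, 0.0352]]
19597.0 (242, 82, 143, 216) [[-0.0186, 0.0397], [0.0691, 0.0269], [0.0663, -0.0221], [-0.023, -0.0219]]
```

View pics/w5.png

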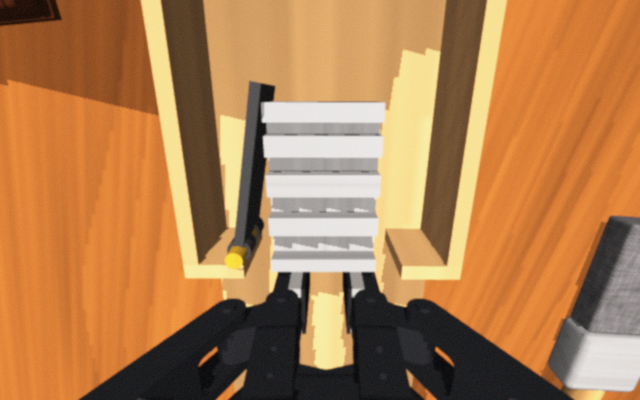

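The block is about halfway through at (265–385, 100–272), straight, with the gate pushed open and lying along its left side. Before following through the gateway I check whether the wider knuckles clear the posts.

```bash
python3 - <<'E'
from h import *
KT=cam("wrist");K,T=KT; s=st()
a=np.radians(103.5);u=np.array([np.cos(a),np.sin(a),0]);v=np.array([-u[1],u[0],0])
for off in(.011,0.):
  for uv in [(280,272),(274,290),(225,302),(218,320),(200,325),(372,272),(430,310)]:
    d=T[:3,:3]@np.linalg.inv(K)@[*uv,1]; k=((s["tcp_pos"]-T[:3,3])@u+off)/(d@u); P=T[:3,3]+k*d
    print(off,uv,"lat",round((P-s["tcp_pos"])@v*1e3,1),"z",round(P[2]*1e3,1))
E
```

```text
t 7.85 tcp [0.6057 0.0301 0.0133] close 13.53 f [ 0.7 -1.4 -0.1] w 0.199 g 0.5
0.011 (280, 272) lat 19.5 z 35.9
0.011 (274, 290) lat 20.0 z 49.4
0.011 (225, 302) lat 37.3 z 57.0
0.011 (218, 320) lat 36.6 z 67.0
0.011 (200, 325) lat 41.9 z 69.4
0.011 (372, 272) lat -21.0 z 35.9
0.011 (430, 310) lat -38.4 z 61.6
0.0 (280, 272) lat 22.6 z 18.0
0.0 (274, 290) lat 23.2 z 33.4
0.0 (225, 302) lat 43.0 z 42.2
0.0 (218, 320) lat 42.3 z 53.7
0.0 (200, 325) lat 48.3 z 56.5
0.0 (372, 272) lat -24.0 z 18.0
0.0 (430, 310) lat -44.1 z 47.5
```

Knuckles would be marginal against the posts, so I back off slightly, raise 9 mm, and continue.

Request:
play_rows(targets=[[0.12,-0.5,0,0,0.6],[0.12,-0.5,0.9,0,0.7],[0,0,0.9,0,0.7],[-0.23,1,0.9,0,0.7],[-0.55,2.3,0.9,0,0.7]])

```text
t: 8.48
tcp_pos: [0.6011, 0.0517, 0.0227]
tcp_rot: [1.945, 2.465, 0.0]
force: [1.9, -3.9, 3.2]
width: 0.155
grasp_force: 2.4
```

```bash
python3 look.py w6
```

```text
t 8.47 tcp [0.6011 0.0517 0.0227] close 13.44 f [ 1.9 -3.9  3.2] w 0.155 g 2.4
tcp box xy 0.0030616071807065704 -0.0005135009192524166
17726.5 (242, 102, 138, 196) [[-0.0018, 0.0395], [0.0882, 0.0264], [0.0851, -0.0229], [-0.0067, -0.0217]]
```

Request:
play_rows(targets=[[-0.25,1.1,0,0,0.7],[-0.6,2.5,0,0,0.7],[-0.95,3.9,0,0,0.7],[-1.3,5.3,0,0,0.7],[-1.5,6.3,0,0,0.7]])

```text
t: 9.15
tcp_pos: [0.5851, 0.1157, 0.0222]
tcp_rot: [-1.944, -2.467, 0.0]
force: [1.4, -4.0, 2.2]
width: 0.155
grasp_force: 2.3
```

```bash
python3 look.py w7
```

```text
t 9.15 tcp [0.5851 0.1157 0.0222] close 13.52 f [ 1.4 -4.   2.2] w 0.155 g 2.3
tcp box xy 0.0690098762138669 6.957146226976218e-05
279.5 (344, 267, 15, 31) [[0.0784, -0.009], [0.0787, -0.0152], [0.0623, -0.0163], [0.062, -0.0098]]
1477.0 (276, 249, 97, 49) [[0.0877, 0.022], [0.0877, -0.0215], [0.0621, -0.0227], [0.0621, 0.0233]]
39206.5 (220, 0, 210, 243) [[0.1854, 0.0366], [0.1854, -0.0369], [0.0913, -0.047], [0.0912, 0.047]]
```

View pics/w7.png

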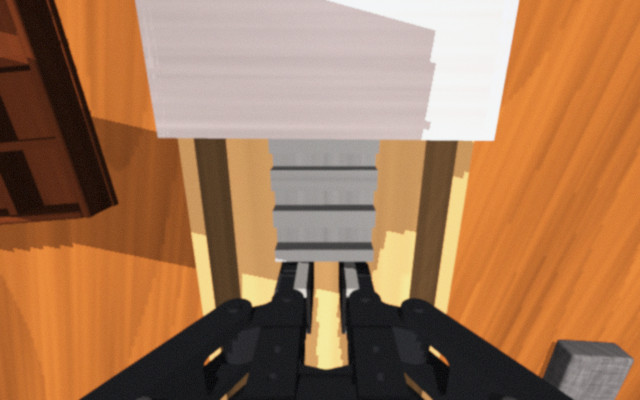

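The block's rear edge is at row ~262, i.e. box x ≈ +80 mm, its front under the hood and still straight. A small extra push, then back off and lift out.

Request:
play_rows(targets=[[-0.12,0.5,0,0,0.7],[-0.12,0.5,0,0,0.7],[0,0,0,0,0.7],[0.05,-0.2,0.5,0,0.7],[0.05,-0.2,3,0,0.7]])

```text
t: 9.82
tcp_pos: [0.5836, 0.115, 0.0492]
tcp_rot: [-1.938, -2.462, 0.001]
force: [1.6, -0.6, 0.8]
width: 0.152
grasp_force: 0.0
```

Request:
play_rows(targets=[[0,0,4,0,0.7],[0,0,8,0,0.7],[0.7,-3,12,0,0.7],[1.4,-6,13,0,0.7],[2,-9,13,0,0.7]])

```text
t: 10.45
tcp_pos: [0.6064, 0.0216, 0.1833]
tcp_rot: [1.945, 2.466, 0.002]
force: [0.4, -0.4, -0.1]
width: 0.147
grasp_force: 0.0
```

Request:
play_rows(targets=[[0,0,0,0,0.7],[0,0,0,0,0.7],[0,0,0,0,0.7],[0,0,0,0,0.7],[0,0,0,0,0.7]])

```text
t: 11.08
tcp_pos: [0.606, 0.0231, 0.1823]
tcp_rot: [-1.944, -2.468, -0.0]
force: [-0.4, -0.2, 0.6]
width: 0.149
grasp_force: 0.0
```

```bash
python3 look.py w8; python3 - <<'E'
from h import *
a=cv2.imread("pics/top0.png");b=r.read_camera("top");c=r.read_camera("scene")
cv2.imwrite("pics/top9.png",b)
w=cv2.imread("pics/w8.png")
cv2.imwrite("pics/fin.png",np.vstack([cv2.resize(w,(480,300)),cv2.resize(c[100:300,170:490],(480,300))]))
E
```

```text
t 11.07 tcp [0.606  0.0231 0.1823] close 13.53 f [-0.4 -0.2  0.6] w 0.149 g 0.0
tcp box xy -0.025888764467894895 0.0013567553564280007
456.0 (342, 250, 17, 48) [[-0.0915, -0.0157], [-0.0905, -0.0299], [-0.1475, -0.0351], [-0.1486, -0.0201]]
457.0 (294, 250, 16, 48) [[-0.1476, 0.0364], [-0.0906, 0.0317], [-0.0915, 0.0176], [-0.1486, 0.0215]]
3203.0 (300, 0, 55, 63) [[0.131, 0.0214], [0.131, -0.0217], [0.0857, -0.023], [0.0857, 0.0226]]
```

View pics/fin.png

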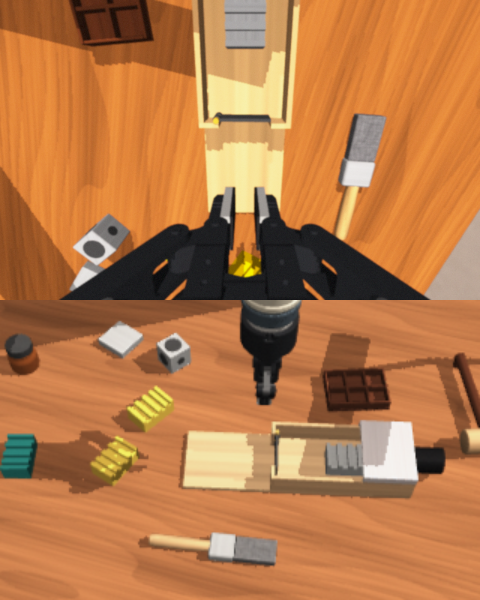

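The gate is shut (level line at (215–270,120)), the block lies flat inside with its rear edge at +86 mm, and the bystanders haven't moved. Handing in.

```bash
python3 -c "
from workcell import r
print(r.job_done())"
```

```text
the job is handed in; nothing more can be done
None
```

The swage block is flat on the box floor with its rear edge 86 mm past the gateway, the gate has swung shut behind it, nothing else appears to have moved in the final pictures, and the job was handed in at about 11 s.

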